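# Fit the splined drive gear on the test jig and hold it down

### The job

Take the gear with the largest wheel out of the parts rack and fit it to the small drive unit on the test jig: turn it until its ribbed stem meshes with the cross-shaped slot in the upright steel hub, then slide it fully home, until the wheel sits flush on the hub. A spring contact inside pushes it back up, so finish while still holding the gear and pressing it home: do not let go. Leave the other gears and the things on the bench where they are.

Things in the scene. Friction and masses are not known exactly. Their poses are not given: they have to be found in the camera images.
- gear_grip (a point): The gear to fit (loose, white plastic, about 90 g), the largest of three in the rack, at any yaw: centre of the flat upright tang on its wheel, the part to grip: 28 mm long (x), 12 mm thick (y), 44 mm tall. This point is 22 mm above the wheel's upper face, 30 mm above its underside and 60 mm above the stem's lower end. z up along the stem.
- gear_seat (a point): Same gear, same axes: centre of the underside of its toothed wheel (62 mm across, 8 mm thick), the face that sits on the hub. Below it is the stem, 30 mm long: four ribs in a cross along x and y, 28 mm across, each 8 mm thick, the lowest 4 mm tapered to a wedge.
- hub_mouth (a point): Centre of the top face of the drive unit's upright steel hub (52 mm across), 70 mm above the table, z up. In it is a cross-shaped slot, arms along x and y, 30.4 mm across, 10.4 mm wide (1.2 mm to spare at each side of a rib), 20 mm deep down to the spring contact. The gear fits in four ways, a quarter turn apart.
- drive: Drive unit on the test jig, fixed (place and yaw vary): dark base plate 150 x 130 mm, aluminium gear case 84 x 100 mm, 36 mm high, motor stub on its x side. Origin on the table under the hub's axis; the hub stands 34 mm above the case.
- contact (a joint): Spring contact at the bottom of the slot (black cross), m pressed down: 0 is up; pressed 10 mm when the gear is fully home (its stop is at 14 mm). Its spring pushes the gear up with 4 N at 0 and 9 N at 10 mm, enough to lift the gear if it is let go.
- hub (a joint): Angle of the hub on the drive unit, rad, counter-clockwise from above (hub_mouth's axes already turn with it). It starts at any angle, turns stiffly (0.12 N m) and stays where it is left.
- rack: Grey plastic parts rack, fixed: block 76 x 224 mm, 40 mm high, long along y, origin at the centre of its underside. Three holes 33 mm across along y, 78 mm apart, the middle one at the centre; gears stand in them stem down, wheels resting on the top. Which hole holds which gear varies; rack and drive unit may swap sides of the bench.
- gear_mid_grip (a point): Other gear in the rack, to be left: wheel 50 mm, tang 22 x 12 x 30 mm, smooth round stem. Centre of its tang.
- gear_small_grip (a point): Other gear in the rack, to be left: wheel 42 mm, tang 22 x 12 x 30 mm, smooth round stem. Centre of its tang.
- driver: Screwdriver with black handle lying at the far side, 150 mm long. To be left.
- oil: Small clear oil bottle, 40 mm across, 90 mm high, far side; origin at its underside. To be left.
- magnifier: Black eyepiece loupe, a disc 48 mm across and 22 mm high near the middle of the bench, between rack and drive unit; origin at its underside. To be left.
- cup: White cup, 72 mm across, 80 mm high, at the robot's right; origin at its underside. To be left.
There are look-alikes about, which are no part of the job. What is shaped like the part that bears gear_grip but orange or red is not meant. What is shaped like the drive but yellow is not meant.

How it is judged:
By the outcome, as a careful person would: the job done as asked, in the order asked, and still so for the second after the job is handed in, while the arm keeps its last pose, push and grip.
It also fails if it takes over 45 s, if anything falls off the work surface, if the arm or the gripper's body presses on something with over 40 N, if the wrist force passes 120 N, or if a joint passes its speed limit or range.

### The arm

A 7-joint arm with a two-finger parallel gripper is mounted at the origin on the work surface. World frame = base frame: x ahead of the robot, y to its left, z up, the work surface at z = 0. Lengths are in m, angles in degrees, forces in N, time in s.
With the tool pointing down it reaches from about 0.4 to 0.875 m from the base axis. Payload 4.4 kg.
Tool frame: the origin (TCP) lies midway between the tips of the shut fingers; the grasp point (between the pads) lies 19 mm behind it; z points along the fingers, y is the direction in which the jaws open and shut (so a half turn about z gives the same grasp; the last joint's range is limited). The gripper opens to 85 mm and grips with 20 to 120 N. Pads are 22 mm wide; open, the fingers measure 114 mm over their backs; the gripper's body (76 mm by 85 mm) begins 54 mm behind the grasp point. The pads swing forward as they close: fully open they stand 13 mm farther back than shut.
Start: joints at [66.303, 36.005, 2.206, 86.941, -1.547, 57.084, -1.146], TCP at [0.222, -0.611, 0.231] pointing down, gripper open.
Joint ranges: [-175.42, 175.42], [-21.48, 121.26], [-71.46, 75.88], [10.55, 141.38], [-63.04, 243.04], [13.31, 113.54], [-168.57, 168.57]. Speed limits (degrees/s): [147.25, 147.25, 180, 180, 180, 180, 180].

### API

Orientations are given as a 3x3 rotation matrix whose columns are the frame's x, y, z axes.
In Python, from bench import arm gives the robot as it stands.
- The arm moves only by the tool carry_out, never from a script. Its argument "motion" is a list that holds one entry, the list of rows, each a list of 5 numbers: the opening in per cent of the stroke, from 0 (shut) to 100 (fully open), then the shift along the tool's x, y, z in mm, then the turn about the tool's z in rad. In form: [[[grip, tx, ty, tz, twist], ...]]. A call has 1 to 8 rows; each row shifts and turns the commanded pose from where the row before left it, along the tool's axes as they then stand; what a row does not reach is not made up. A row lasts 1/8 s, in which the tool goes at most 62.5 mm and 10.7 degrees, less where a joint would pass 70% of its speed; a pose out of reach is approached as far as the arm can. A call is refused whole if a number of a shift passes 62.5 or a number of a turn 0.188, either way. A call with a gripper value outside its range is refused whole. The fingers move at their own pace and stop on an object; the grip force is fixed at half the most. Time passes only in rows, so rows that do not move let the fingers close. It gives the time, the measured TCP pose, the force and the opening at its end, in the units of the state.
- arm.observe(): the state, without advancing time (a new reading comes with each control period).
- arm.read_camera(name): name is "side" or "top"; returns a dict with "frame" (384x512x3 uint8, red, green, blue), "depth" (384x512 float32, m along the optical axis (not along the pixel's ray), 0 where there is no reading), "K" (3x3 intrinsics, pixels), "distortion" ([k1, k2, p1, p2, k3] as OpenCV has them; the pictures are not rectified), "rvec" (rotation vector, rad) and "tvec" (3), from world to camera coordinates, as OpenCV has them. Camera axes: x right, y down, z forward; pixel columns grow to the right and rows downward; lengths in m; the calibration is good to about 2 mm. A picture is of the moment at which its call begins.
- arm.close_job(): hands the job in, once; it reports no verdict.
Trained networks look in the newest picture that a camera, given by its name, has taken for a name from the list of things; names that differ only in an ending like _2 or _b are one class to them, and where a whole thing is asked for, a point or a joint stands for the part that bears it (a point fixed in the world has none). Each returns a list of dicts, best first, with "confidence" (0 to 1); they miss things now and then, are a little off and sometimes report something else, mostly with a low value. They report only what shows in the picture. A call takes as long as a camera call. They do not tell look-alikes from the thing itself.
- arm.boxes_of(camera, thing): "box" ([centre column, centre row, width, height] in pixels, round what is visible of it).
- arm.mark_of(camera, thing): "centre" ([column, row] in pixels: a listed point, or the origin of a listed thing).
The state is a dict: "time": time; "joint_positions": joint angles; "qd": joint speeds; "joint_efforts": joint torques, N m; "ee_pos": TCP position; "orientation": TCP orientation; "force": force on the tool from outside, world axes, zero at the start; "wrist_torque": the same for the moment, N m; "width": finger opening in m.
Only numpy, scipy, OpenCV 4.12 (cv2) and the standard library are available. Lean on these libraries where they do the work, as an engineer would, in place of code of your own. Each camera call takes 0.05 s, during which the arm holds its last target. There are 200 camera calls.

## Working session

There is one attempt and no reset: what is moved stays moved. The work goes in short steps, Python scripts to look and compute and a tool call to move; the robot and the scene stay as the last step left them, time stands still between calls to the robot, and variables do not carry over. Pictures are saved under pics/ and viewed, about 8 in all and at most 12, crops included, and the job is handed in when it is done.

Besides the shell and the picture viewer there is one more tool, called after "Call:" as name(argument=value, ...) on one line, values as JSON. carry_out: Moves the arm, as the interface text tells. Its arguments: {"type":"object","properties":{"motion":{"type":"array","items":{"type":"array","items":{"type":"array","items":{"type":"number"}}}}},"required":["motion"]}

```bash
mkdir -p pics; ls
cat > h.py <<'E'
import numpy as np, cv2
from bench import arm
def cam(n): 
    c=arm.read_camera(n); c['R']=cv2.Rodrigues(np.array(c['rvec'],float))[0]; c['t']=np.array(c['tvec'],float).ravel(); return c
def ray(c,uv):
    p=cv2.undistortPoints(np.array([[uv]],float),np.array(c['K']),np.array(c['distortion']))[0,0]
    d=c['R'].T@np.array([p[0],p[1],1]); return -c['R'].T@c['t'],d
def atz(c,uv,z):
    o,d=ray(c,uv); return o+d*(z-o[2])/d[2]
def atdepth(c,uv):
    o,d=ray(c,uv); return o+d*c['depth'][int(round(uv[1])),int(round(uv[0]))]
def tri(c1,a,c2,b):
    o1,d1=ray(c1,a);o2,d2=ray(c2,b)
    s=np.linalg.lstsq(np.c_[d1,-d2],o2-o1,rcond=None)[0]
    p,q=o1+s[0]*d1,o2+s[1]*d2
    return (p+q)/2,np.linalg.norm(p-q)
def cloud(c):
    h,w=c['depth'].shape
    u,v=np.meshgrid(np.arange(w),np.arange(h))
    p=cv2.undistortPoints(np.stack([u,v],-1).reshape(-1,1,2).astype(float),np.array(c['K']),np.array(c['distortion']))[:,0]
    z=c['depth'].reshape(-1,1)
    X=(np.c_[p,np.ones(len(p))]*z-c['t'])@c['R']
    X[z[:,0]==0]=np.nan
    return X.reshape(h,w,3)
def proj(c,X): return cv2.projectPoints(np.array(X,float).reshape(-1,1,3),np.array(c['rvec'],float),c['t'],np.array(c['K']),np.array(c['distortion']))[0][:,0]
E
python3 - <<'E'
from h import *
np.set_printoptions(precision=4,suppress=True)
ims=[]
C={}
for n in ['side','top']:
    c=cam(n);C[n]=c;cv2.imwrite(f'pics/{n}0.png',c['frame'][:,:,::-1]); 
    print(n,'pos',-c['R'].T@c['t'],c['K'][0][0])
    for t in ['gear_grip','gear_seat','hub_mouth','drive','gear_mid_grip','gear_small_grip','magnifier','rack']:
        print(t,[(np.round(m['centre'],1).tolist(),round(m['confidence'],2), atdepth(c,m['centre']).round(3).tolist()) for m in arm.mark_of(n,t)][:4])
print(arm.observe())
E
```

```text
pics
side pos [0.3702 0.6876 0.575 ] 370.450875221411
gear_grip [([290.6, 270.3], 0.87, [0.398, 0.155, 0.074]), ([279.7, 308.2], 0.8, [0.406, 0.253, 0.074]), ([225.9, 268.2], 0.62, [0.518, 0.186, 0.086])]
gear_seat [([292.1, 279.6], 0.77, [0.394, 0.15, 0.045]), ([278.4, 319.0], 0.67, [0.407, 0.254, 0.047]), ([225.6, 276.3], 0.66, [0.52, 0.186, 0.065])]
hub_mouth [([266.8, 176.3], 0.67, [0.506, -0.223, 0.063]), ([348.4, 171.9], 0.55, [0.275, -0.306, 0.059]), ([227.6, 271.6], 0.53, [0.517, 0.182, 0.074])]
drive [([267.2, 201.0], 0.63, [0.494, -0.161, 0.021]), ([347.9, 196.1], 0.62, [0.273, -0.235, 0.018])]
gear_mid_grip [([202.2, 298.7], 0.56, [0.545, 0.254, 0.07])]
gear_small_grip [([180.8, 334.0], 0.71, [0.556, 0.336, 0.071])]
magnifier [([217.9, 236.0], 0.83, [0.584, 0.019, 0.024]), ([269.4, 176.0], 0.63, [0.498, -0.222, 0.066])]
rack [([208.3, 323.1], 0.83, [0.528, 0.281, 0.039])]
top pos [ 0.3964 -0.0678  1.1349] 376.83192611121694
gear_grip [([147.0, 224.9], 0.85, [0.404, 0.233, 0.081]), ([184.5, 230.2], 0.7, [0.391, 0.129, 0.077]), ([171.3, 184.8], 0.65, [0.519, 0.172, 0.07]), (
[... 574 characters left out ...]
3])]
magnifier [([234.7, 166.9], 0.54, [0.582, -0.004, 0.017])]
rack [([150.3, 180.7], 0.72, [0.532, 0.237, 0.049])]
{'time': 0.9, 'joint_positions': array([66.3039, 36.0039,  2.2069, 86.9397, -1.5474, 57.0835, -1.144 ]), 'qd': array([-0.087 , -0.0329, -0.0595,  0.0597,  0.0564, -0.0371,  0.0397]), 'joint_efforts': array([  0.0004, -56.3258,   1.226 , -19.3783,   0.011 ,   0.0015,
         0.    ]), 'ee_pos': array([ 0.2216, -0.6111,  0.2313]), 'orientation': array([[ 0.9401,  0.3408,  0.    ],
       [ 0.3408, -0.9401, -0.    ],
       [ 0.    ,  0.    , -1.    ]]), 'force': array([-0.0738, -0.1147, -0.1834]), 'wrist_torque': array([-0.0297,  0.0003,  0.0249]), 'width': 0.08552717077045136}
```

Run:
```python
import cv2
t=cv2.imread('pics/top0.png')[95:305,80:360]
cv2.imwrite('pics/t1.png',cv2.resize(t,(784,588),interpolation=cv2.INTER_CUBIC))
s=cv2.imread('pics/side0.png')[140:380,140:400]
cv2.imwrite('pics/s1.png',cv2.resize(s,(650,600),interpolation=cv2.INTER_CUBIC))
```

```text
(no output)
```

View pics/t1.png

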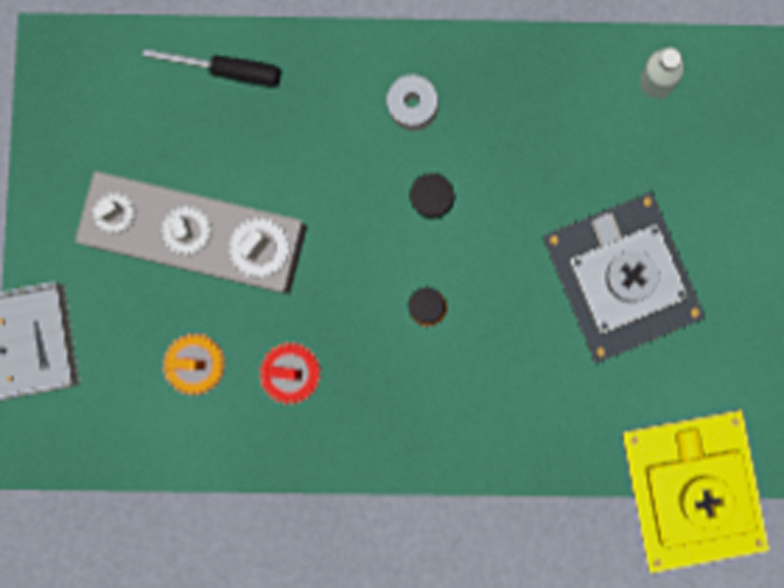

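View pics/s1.png

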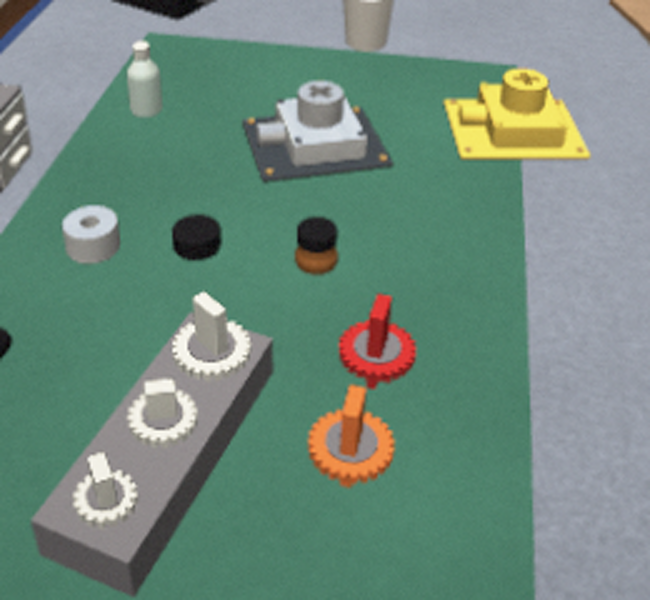

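The largest gear candidates are the white one (top 171,185; side 226,268), the red one (184,230) and the orange one (147,225). Only the white one stands in the rack, at the end nearest the middle, and it has the widest wheel of the three there. The grey drive (310,193) is the right one and the yellow (332,276) is a decoy. The two crops confirm both. Next I'll measure them more precisely.

```bash
cat > m.py <<'E'
from h import *
from scipy.optimize import minimize
np.set_printoptions(precision=4,suppress=True)
C={n:cam(n) for n in ['top','side']}
D={n:cloud(c) for n,c in C.items()}
# triangulated
for nm,a,b in [('grip',(171.3,184.8),(225.9,268.2)),('seat',(175.6,184.5),(225.6,276.3)),('hub',(309.8,192.6),(266.8,176.3))]:
    print(nm,tri(C['top'],a,C['side'],b))
for n in D:
    P=D[n].reshape(-1,3); G=C[n]['frame'].reshape(-1,3)
    near=np.hypot(P[:,0]-.52,P[:,1]-.175)<.04
    T=P[near&(P[:,2]>.085)]
    for lo,hi in [(.06,.11),(.08,.11)]:
        T=P[near&(P[:,2]>lo)&(P[:,2]<hi)]
        r=cv2.minAreaRect(T[:,:2].astype(np.float32)*1000); print(n,'tang',lo,len(T),T.mean(0),T[:,2].max(),r)
    W=P[near&(P[:,2]>.043)&(P[:,2]<.054)]; print('wheel',len(W),cv2.minEnclosingCircle(W[:,:2].astype(np.float32)*1000),np.median(W[:,2]))
    H=P[(np.hypot(P[:,0]-.503,P[:,1]+.223)<.04)&(P[:,2]>.06)&(P[:,2]<.08)]
    print('hub',len(H),cv2.minEnclosingCircle(H[:,:2].astype(np.float32)*1000),np.median(H[:,2]))
# rectified hub views at z=.07, 0.5 mm/pixel, and tang top at z=.092
def rect(c,cx,cy,z,half=.05,s=.0005):
    g=np.arange(-half,half,s); X,Y=np.meshgrid(cx+g,cy+g)   # col=x,row=y
    m=proj(c,np.stack([X,Y,np.full_like(X,z)],-1)).astype(np.float32).reshape(len(g),len(g),2)
    return cv2.remap(c['frame'],m[...,0],m[...,1],cv2.INTER_CUBIC)
def crossmask(X,Y,p,soft=.0012):
    c,s=np.cos(p[2]),np.sin(p[2]); x=(X-p[0])*c+(Y-p[1])*s; y=-(X-p[0])*s+(Y-p[1])*c
    f=lambda d:1/(1+np.exp(-d/soft))
    b=lambda x,y:f(.0152-abs(x))*f(.0052-abs(y))
    return np.maximum(b(x,y),b(y,x))
rows=[]
for n,c in C.items():
    im=rect(c,.503,-.223,.070); im2=rect(c,.52,.172,.092)
    rows.append(np.hstack([im,im2]))
    g=np.arange(-.05,.05,.0005); X,Y=np.meshgrid(.503+g,-.223+g); I=im.astype(float).mean(-1)
    best=None
    for x0 in (.496,.503,.510):
      for y0 in (-.229,-.223,-.217):
        for a in np.radians(range(-45,45,15)):
          def cost(p):
            w=(np.hypot(X-p[0],Y-p[1])<.021); return -np.corrcoef(crossmask(X[w],Y[w],p),-I[w])[0,1]
          r=minimize(cost,[x0,y0,a],method='Nelder-Mead',options=dict(initial_simplex=np.array([x0,y0,a])+np.array([[0,0,0],[.003,0,0],[0,.003,0],[0,0,.2]]),maxiter=120))
          if best is None or r.fun<best.fun: best=r
    print(n,'cross',best.x[:2],np.degrees(best.x[2]),best.fun)
cv2.imwrite('pics/rect.png',cv2.resize(np.vstack(rows)[:,:,::-1],None,fx=1.5,fy=1.5))
E
python3 m.py
```

```text
grip (array([0.5207, 0.1714, 0.0717]), np.float64(0.004259895413100367))
seat (array([0.5245, 0.1652, 0.0433]), np.float64(0.0032684930439696044))
hub (array([ 0.5043, -0.2232,  0.0633]), np.float64(0.002944618934084523))
top tang 0.06 70 [0.5243 0.173  0.0848] 0.09587981845113318 ((525.657958984375, 174.54486083984375), (12.756115913391113, 27.513427734375), 55.089874267578125)
top tang 0.08 51 [0.525  0.1741 0.0901] 0.09587981845113318 ((525.6917724609375, 174.59329223632812), (12.637935638427734, 27.513427734375), 55.08987045288086)
wheel 260 ((525.3328857421875, 174.6132354736328), 31.198299407958984) 0.04700290176047406
hub 201 ((499.8450927734375, -211.34259033203125), 25.847110748291016) 0.06829093790304622
side tang 0.06 218 [0.5251 0.1783 0.0808] 0.09455625398029127 ((526.9295043945312, 173.84811401367188), (13.046820640563965, 31.000635147094727), 53.55799102783203)
side tang 0.08 120 [0.5255 0.1769 0.0892] 0.09455625398029127 ((526.2581787109375, 174.2806396484375), (12.945168495178223, 29.392751693725586), 53.55799102783203)
wheel 450 ((526.1851196289062, 174.6296844482422), 31.993932723999023) 0.04832987261637389
hub 179 ((500.47015380859375, -210.01246643066406), 27.433666229248047) 0.06849594723240963
top cross [ 0.5012 -0.211 ] -38.03162441602511 -0.9773752371514081
side cross [ 0.5018 -0.2129] -37.150099890463245 -0.9595217862544698
```

View pics/rect.png

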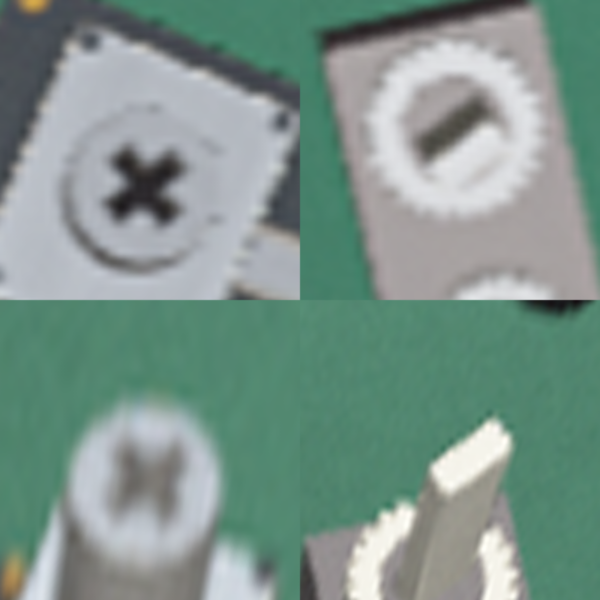

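The rectified views agree:

| Item | Position (m) | Yaw |
|---|---|---|
| Tang | (0.526, 0.174), top at about 0.093 | -35° |
| Hub | (0.5015, -0.212), top at about 0.069 | arms at -37.6° |

The network marks were up to 10 mm off, so I'll use the fits instead. Next is the plan for the approach.

```bash
cat > plan.py <<'E'
# usage: plan.py x y z yawY(deg of tool y axis) grip [nrows]
import sys; from h import *
a=list(map(float,sys.argv[1:6])); s=arm.observe(); R=s['orientation'].copy(); p=s['ee_pos'].copy()
tgt=np.array(a[:3]); yaw=np.degrees(np.arctan2(R[1,1],R[0,1])); d=(a[3]-yaw+180)%360-180
print('t',round(s['time'],2),'pos',p.round(4),'yawY',round(yaw,2),'F',s['force'].round(1),'w',round(s['width'],4),'q7',s['joint_positions'][6].round(1))
n=int(max(np.ceil(np.linalg.norm(tgt-p)*1000/55),np.ceil(abs(d)/10))); n=max(n,int(sys.argv[6]) if len(sys.argv)>6 else 1)
rows=[]
for i in range(n):
    sh=R.T@((tgt-p)/(n-i)); sh=np.round(sh*1000,1); tw=round(-np.radians(d/n),3)
    rows.append([a[4],*sh.tolist(),tw]); p=p+R@sh/1000; R=R@cv2.Rodrigues(np.array([0,0,tw]))[0]
for i in range(0,n,8): print([rows[i:i+8]])
print('end',p.round(4))
E
python3 plan.py .526 .174 .23 55 50 16
```

```text
t 1.0 pos [ 0.2216 -0.6111  0.2313] yawY -70.07 F [-0.1  0.2 -0.1] w 0.0854 q7 -1.1
[[[50.0, 34.6, -39.6, 0.1, np.float64(-0.136)], [50.0, 39.7, -34.6, 0.1, np.float64(-0.136)], [50.0, 44.0, -28.9, 0.1, np.float64(-0.136)], [50.0, 47.5, -22.7, 0.1, np.float64(-0.136)], [50.0, 50.1, -16.0, 0.1, np.float64(-0.136)], [50.0, 51.8, -9.1, 0.1, np.float64(-0.136)], [50.0, 52.6, -1.9, 0.1, np.float64(-0.136)], [50.0, 52.4, 5.2, 0.1, np.float64(-0.136)]]]
[[[50.0, 51.2, 12.2, 0.1, np.float64(-0.136)], [50.0, 49.0, 19.1, 0.1, np.float64(-0.136)], [50.0, 46.0, 25.6, 0.1, np.float64(-0.136)], [50.0, 42.1, 31.5, 0.0, np.float64(-0.136)], [50.0, 37.5, 37.0, 0.1, np.float64(-0.136)], [50.0, 32.1, 41.7, 0.0, np.float64(-0.136)], [50.0, 26.1, 45.7, 0.1, np.float64(-0.136)], [50.0, 19.8, 48.8, 0.0, np.float64(-0.136)]]]
end [0.526 0.174 0.23 ]
```

Call:
carry_out(motion=[[[50, 34.6, -39.6, 0, -0.136], [50, 39.7, -34.6, 0, -0.136], [50, 44, -28.9, 0, -0.136], [50, 47.5, -22.7, 0, -0.136], [50, 50.1, -16, 0, -0.136], [50, 51.8, -9.1, 0, -0.136], [50, 52.6, -1.9, 0, -0.136], [50, 52.4, 5.2, 0, -0.136]]])

```text
time: 2.0
ee_pos: [0.3745, -0.2172, 0.2317]
orientation: [[0.131, 0.991, 0.001], [0.991, -0.131, -0.001], [-0.001, 0.001, -1.0]]
force: [0.9, -0.4, 0.1]
width: 0.0424
```

Call:
carry_out(motion=[[[50, 51.2, 12.2, 0, -0.136], [50, 49, 19.1, 0, -0.136], [50, 46, 25.6, 0, -0.136], [50, 42.1, 31.5, 0, -0.136], [50, 37.5, 37, 0, -0.136], [50, 32.1, 41.7, 0, -0.136], [50, 26.1, 45.7, 0, -0.136], [50, 19.8, 48.8, 0, -0.136]]])

```text
time: 3.0
ee_pos: [0.5267, 0.1754, 0.2315]
orientation: [[-0.817, 0.576, 0.001], [0.576, 0.817, -0.0], [-0.001, 0.0, -1.0]]
force: [0.9, 0.0, -0.0]
width: 0.0429
```

```bash
python3 plan.py .526 .174 .12 55 50 4
```

```text
t 3.0 pos [0.5267 0.1754 0.2315] yawY 54.82 F [ 0.9  0.  -0. ] w 0.0429 q7 11.8
[[[50.0, -0.0, -0.4, 27.9, np.float64(-0.001)], [50.0, -0.0, -0.4, 27.9, np.float64(-0.001)], [50.0, -0.1, -0.4, 27.8, np.float64(-0.001)], [50.0, -0.0, -0.4, 27.9, np.float64(-0.001)]]]
end [0.526 0.174 0.12 ]
```

Call:
carry_out(motion=[[[50, 0, -0.8, 40, 0], [50, 0, -0.8, 40, 0], [50, 0, 0, 40, 0], [50, 0, 0, 25, 0], [50, 0, 0, 18, 0], [50, 0, 0, 9, 0], [50, 0, 0, 5, 0], [50, 0, 0, 0, 0]]])

```text
time: 4.0
ee_pos: [0.5254, 0.1728, 0.0547]
orientation: [[-0.815, 0.579, 0.001], [0.579, 0.815, 0.0], [-0.001, 0.001, -1.0]]
force: [-0.8, 0.1, -0.2]
width: 0.0426
```

```bash
python3 plan.py .526 .174 .054 55 50 1
python3 - <<'E'
from h import *
for n in ['top','side']:
    c=cam(n); u,v=proj(c,[.526,.174,.07])[0].astype(int)
    cv2.imwrite(f'pics/g_{n}.png',cv2.resize(c['frame'][v-50:v+50,u-50:u+50,::-1],(390,390),interpolation=cv2.INTER_CUBIC))
cv2.imwrite('pics/g.png',np.hstack([cv2.imread('pics/g_top.png'),cv2.imread('pics/g_side.png')]))
E
```

```text
t 4.0 pos [0.5254 0.1728 0.0547] yawY 54.6 F [-0.8  0.1 -0.2] w 0.0426 q7 1.4
[[[50.0, 0.2, 1.3, 0.7, np.float64(-0.007)]]]
end [0.526 0.174 0.054]
```

View pics/g.png

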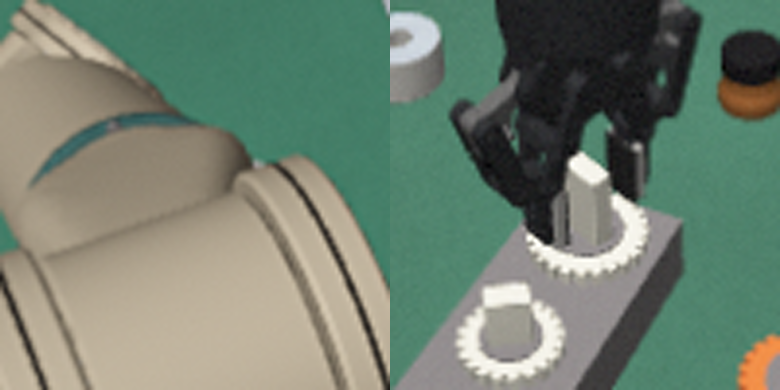

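The side view shows the tang between the jaws at about (590,195) in the composite. I'll close now.

Call:
carry_out(motion=[[[50, 0.2, 1.3, 0, 0], [0, 0, 0, 0, 0], [0, 0, 0, 0, 0], [0, 0, 0, 0, 0], [0, 0, 0, 0, 0], [0, 0, 0, 0, 0]]])

```text
time: 4.85
ee_pos: [0.5258, 0.174, 0.0546]
orientation: [[-0.815, 0.579, 0.001], [0.579, 0.815, 0.0], [-0.0, 0.0, -1.0]]
force: [-0.1, -0.2, 4.9]
width: 0.0113
```

Call:
carry_out(motion=[[[0, 0, 0, -20, 0], [0, 0, 0, -40, 0], [0, 0, 0, -40, 0], [0, 0, 0, -15, 0], [0, 0, 0, 0, 0]]])

```text
time: 5.48
ee_pos: [0.5259, 0.1737, 0.1695]
orientation: [[-0.815, 0.58, 0.001], [0.58, 0.815, 0.0], [-0.001, 0.001, -1.0]]
force: [0.2, -0.9, -1.0]
width: 0.0112
```

```bash
python3 plan.py .5015 -.2115 .17 52.4 0 8
python3 - <<'E'
from h import *
c=cam('side'); u,v=proj(c,[.526,.174,.17])[0].astype(int)
cv2.imwrite('pics/l.png',cv2.resize(c['frame'][v-60:v+60,u-70:u+70,::-1],(700,600),interpolation=cv2.INTER_CUBIC))
E
```

```text
t 5.47 pos [0.5259 0.1737 0.1695] yawY 54.58 F [ 0.2 -0.9 -1. ] w 0.0112 q7 8.1
[[[0.0, -25.4, -41.0, -0.1, np.float64(0.005)], [0.0, -25.6, -40.9, -0.1, np.float64(0.005)], [0.0, -25.8, -40.8, -0.1, np.float64(0.005)], [0.0, -26.1, -40.6, -0.0, np.float64(0.005)], [0.0, -26.2, -40.5, -0.1, np.float64(0.005)], [0.0, -26.5, -40.3, -0.0, np.float64(0.005)], [0.0, -26.6, -40.2, -0.1, np.float64(0.005)], [0.0, -26.9, -40.1, -0.0, np.float64(0.005)]]]
end [ 0.5015 -0.2115  0.17  ]
```

View pics/l.png

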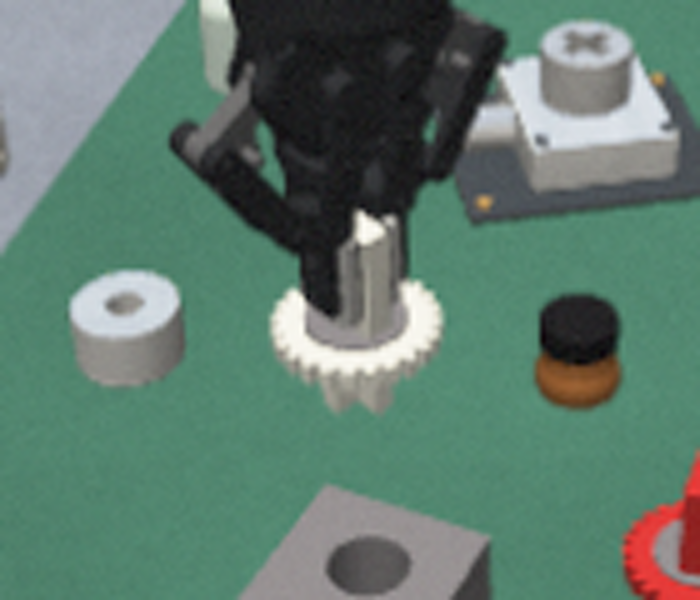

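The gear is held upright, with its stem ribs clear at (355,390). I'll move over the hub and measure where the gear sits in the hand.

Call:
carry_out(motion=[[[0, -25.4, -41, 0, 0.005], [0, -25.6, -40.9, 0, 0.005], [0, -25.8, -40.8, 0, 0.005], [0, -26.1, -40.6, 0, 0.005], [0, -26.2, -40.5, 0, 0.005], [0, -26.5, -40.3, 0, 0.005], [0, -26.6, -40.2, 0, 0.005], [0, -26.9, -40.1, 0, 0.003]]])

```text
time: 6.52
ee_pos: [0.5, -0.2126, 0.1674]
orientation: [[-0.793, 0.61, -0.003], [0.61, 0.793, 0.001], [0.003, -0.001, -1.0]]
force: [0.5, -0.7, -0.3]
width: 0.0111
```

Call:
carry_out(motion=[[[0, 0, 0, 0, 0], [0, 0, 0, 0, 0]]])

```text
time: 6.78
ee_pos: [0.5006, -0.2106, 0.1679]
orientation: [[-0.793, 0.61, -0.002], [0.61, 0.793, 0.002], [0.003, 0.0, -1.0]]
force: [-0.0, -0.1, 0.0]
width: 0.0111
```

```bash
python3 plan.py .5015 -.2115 .12 52.4 0 1
python3 - <<'E'
from h import *
np.set_printoptions(precision=4,suppress=True)
c=cam('side'); P=cloud(c).reshape(-1,3); col=c['frame'].reshape(-1,3).astype(int); e=arm.observe()['ee_pos']
near=np.hypot(P[:,0]-e[0],P[:,1]-e[1])<.045
m=near&(abs(P[:,2]-(e[2]-.0065))<.005); 
W=P[m&(col.min(1)>110)]; print('wheel top',len(W),cv2.minEnclosingCircle((W[:,:2]*1000).astype(np.float32)),np.median(W[:,2]),e)
hist=np.histogram(P[near&(col.min(1)>110)][:,2]-e[2],bins=np.arange(-.06,.04,.004)); print(list(zip(hist[1].round(3).tolist(),hist[0].tolist())))
u,v=proj(c,e)[0].astype(int)
cv2.imwrite('pics/h.png',cv2.resize(c['frame'][v-40:v+60,u-60:u+60,::-1],(720,600),interpolation=cv2.INTER_CUBIC))
E
```

```text
t 6.78 pos [ 0.5006 -0.2106  0.1679] yawY 52.42 F [-0.  -0.1  0. ] w 0.0111 q7 45.8
[[[0.0, -1.5, -0.2, 47.9, np.float64(0.0)]]]
end [ 0.5015 -0.2115  0.12  ]
wheel top 161 ((499.1484069824219, -209.13063049316406), 32.06550979614258) 0.16094703573380512 [ 0.501  -0.2098  0.1683]
[(-0.06, 0), (-0.056, 0), (-0.052, 0), (-0.048, 0), (-0.044, 6), (-0.04, 12), (-0.036, 12), (-0.032, 13), (-0.028, 10), (-0.024, 2), (-0.02, 2), (-0.016, 23), (-0.012, 53), (-0.008, 106), (-0.004, 12), (0.0, 9), (0.004, 8), (0.008, 10), (0.012, 6), (0.016, 5), (0.02, 7), (0.024, 5), (0.028, 5), (0.032, 9)]
```

View pics/h.png

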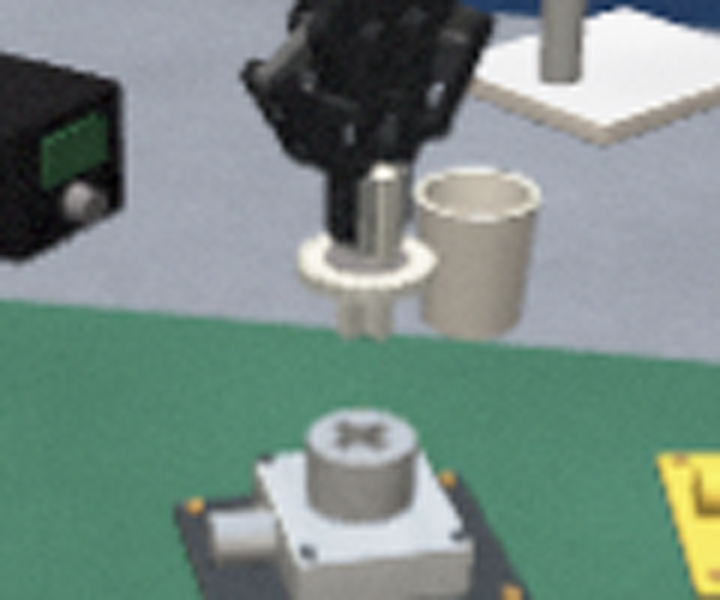

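Call:
carry_out(motion=[[[0, -1.8, 0, 20, 0], [0, 0, 0, 20, 0], [0, 0, 0, 9, 0], [0, 0, 0, 0, 0], [0, 0, 0, 0, 0]]])

```text
time: 7.45
ee_pos: [0.5034, -0.212, 0.1209]
orientation: [[-0.793, 0.609, 0.001], [0.609, 0.793, -0.0], [-0.001, 0.001, -1.0]]
force: [1.0, -0.1, -0.4]
width: 0.0114
```

```bash
python3 plan.py .5015 -.2115 .12 52.4 0 1
python3 - <<'E'
from h import *
np.set_printoptions(precision=4,suppress=True)
for k in range(2):
  c=cam('side'); P=cloud(c).reshape(-1,3); col=c['frame'].reshape(-1,3).astype(int); e=arm.observe()['ee_pos']
  near=np.hypot(P[:,0]-e[0],P[:,1]-e[1])<.045
  for nm,z in [('wheel',e[2]-.007),('hub',.0685)]:
    W=P[near&(abs(P[:,2]-z)<.005)&(col.min(1)>110)]; print(nm,len(W),cv2.minEnclosingCircle((W[:,:2]*1000).astype(np.float32)),np.median(W[:,2]),W[:,0].min(),W[:,0].max(),W[:,1].max(),e)
u,v=proj(c,e)[0].astype(int)
cv2.imwrite('pics/i.png',cv2.resize(c['frame'][v-30:v+45,u-45:u+45,::-1],(720,600),interpolation=cv2.INTER_CUBIC))
E
```

```text
t 7.45 pos [ 0.5034 -0.212   0.1209] yawY 52.47 F [ 1.  -0.1 -0.4] w 0.0114 q7 42.9
[[[0.0, 1.9, -0.8, 0.9, np.float64(0.001)]]]
end [ 0.5014 -0.2115  0.12  ]
wheel 157 ((502.4369812011719, -210.43482971191406), 31.081716537475586) 0.11369595181199785 0.4731814151488873 0.5330593401507667 -0.18152260041985452 [ 0.5035 -0.2123  0.121 ]
hub 117 ((499.93426513671875, -210.0968017578125), 26.25716209411621) 0.06882575558261825 0.47489555168794806 0.5247840333694991 -0.18453864727137423 [ 0.5035 -0.2123  0.121 ]
wheel 162 ((501.5739440917969, -210.7196044921875), 32.24764633178711) 0.11374205024938037 0.47333379467284087 0.5328139918983149 -0.1802927843648438 [ 0.5034 -0.2124  0.121 ]
hub 119 ((498.9469299316406, -210.33718872070312), 26.924129486083984) 0.0690634962863068 0.47516762285717207 0.5249134945847016 -0.18399889104503592 [ 0.5034 -0.2124  0.121 ]
```

View pics/i.png

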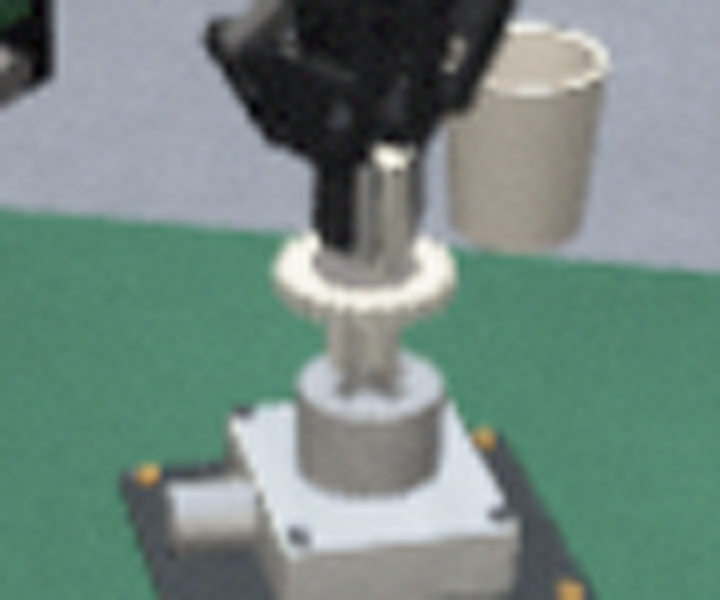

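Call:
carry_out(motion=[[[0, 2, -0.8, 0, 0], [0, 0, 0, 0, 0], [0, 0, 0, 0, 0]]])

```text
time: 7.92
ee_pos: [0.5008, -0.2119, 0.1205]
orientation: [[-0.792, 0.61, 0.0], [0.61, 0.792, -0.0], [-0.0, 0.0, -1.0]]
force: [0.2, 0.2, -2.0]
width: 0.0116
```

```bash
cat > rel.py <<'E'
from h import *
np.set_printoptions(precision=4,suppress=True)
o=[]
for k in range(5):
  c=cam('side'); P=cloud(c).reshape(-1,3); col=c['frame'].reshape(-1,3).astype(int); e=arm.observe()['ee_pos']
  near=np.hypot(P[:,0]-e[0],P[:,1]-e[1])<.045; r=[]
  for z,rad in [(e[2]-.007,.031),(.0685,.026)]:
    W=P[near&(abs(P[:,2]-z)<.005)&(col.min(1)>110)]; cc,_=cv2.minEnclosingCircle((W[:,:2]*1000).astype(np.float32))
    r+=[cc[0],cc[1],(W[:,0].min()+W[:,0].max())*500,(W[:,1].max()-rad)*1000]
  o.append(r)
o=np.median(o,0); print('wheel',o[:4].round(1),'hub',o[4:].round(1),'need',(o[4:]-o[:4]).round(1),'tcp',e)
E
python3 rel.py
```

```text
wheel [ 500.3 -210.6  500.7 -210.5] hub [ 500.3 -209.   500.1 -209.4] need [-0.1  1.7 -0.6  1.1] tcp [ 0.5008 -0.2118  0.1203]
```

Call:
carry_out(motion=[[[0, 0.5, 0.3, 2, 0], [0, 0, 0, 2, 0], [0, 0, 0, 2, 0], [0, 0, 0, 2, 0], [0, 0, 0, 0, 0]]])

```text
time: 8.8
ee_pos: [0.5004, -0.2113, 0.1121]
orientation: [[-0.793, 0.61, -0.0], [0.61, 0.793, 0.0], [0.0, -0.0, -1.0]]
force: [-0.7, -0.3, -0.3]
width: 0.0111
```

Call:
carry_out(motion=[[[0, 0, 0, 2, 0], [0, 0, 0, 2, 0], [0, 0, 0, 0, 0]]])

```text
time: 9.18
ee_pos: [0.5004, -0.2113, 0.1081]
orientation: [[-0.793, 0.61, -0.0], [0.61, 0.793, 0.0], [0.0, -0.0, -1.0]]
force: [0.0, 0.1, -0.6]
width: 0.0111
```

Call:
carry_out(motion=[[[0, 0, 0, 2, 0], [0, 0, 0, 2, 0], [0, 0, 0, 0, 0]]])

```text
time: 9.55
ee_pos: [0.5004, -0.2113, 0.1041]
orientation: [[-0.793, 0.61, -0.0], [0.61, 0.793, 0.0], [0.0, -0.0, -1.0]]
force: [-0.2, -0.5, -1.0]
width: 0.0113
```

```bash
python3 rel.py
python3 - <<'E'
from h import *
c=cam('side');e=arm.observe()['ee_pos'];u,v=proj(c,e)[0].astype(int)
cv2.imwrite('pics/j.png',cv2.resize(c['frame'][v-30:v+45,u-45:u+45,::-1],(720,600),interpolation=cv2.INTER_CUBIC))
E
```

```text
wheel [ 500.8 -209.7  500.6 -210.6] hub [ 500.1 -208.6  500.2 -210.3] need [-0.7  1.1 -0.4  0.3] tcp [ 0.5006 -0.2113  0.1044]
```

View pics/j.png

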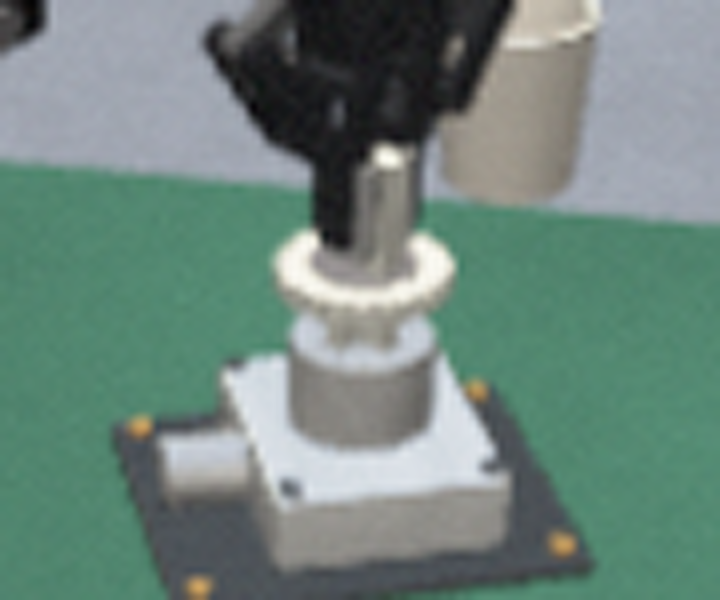

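The stem is about 10 mm into the slot with no force and no slip in the grip. I'll continue.

Call:
carry_out(motion=[[[0, 0, 0, 3, 0], [0, 0, 0, 3, 0], [0, 0, 0, 3, 0], [0, 0, 0, 2, 0], [0, 0, 0, 0, 0]]])

```text
time: 10.48
ee_pos: [0.5005, -0.2113, 0.0935]
orientation: [[-0.793, 0.61, -0.0], [0.61, 0.793, -0.0], [0.0, -0.0, -1.0]]
force: [-0.4, -0.1, 4.8]
width: 0.0114
```

Call:
carry_out(motion=[[[0, 0, 0, 2, 0], [0, 0, 0, 2, 0], [0, 0, 0, 2, 0], [0, 0, 0, 0, 0]]])

```text
time: 10.98
ee_pos: [0.5006, -0.2113, 0.0875]
orientation: [[-0.793, 0.61, 0.0], [0.61, 0.793, -0.0], [-0.0, -0.0, -1.0]]
force: [-2.3, 0.5, 7.5]
width: 0.0112
```

Call:
carry_out(motion=[[[0, 0, 0, 1, 0], [0, 0, 0, 1, 0], [0, 0, 0, 0, 0]]])

```text
time: 11.35
ee_pos: [0.5006, -0.2113, 0.0857]
orientation: [[-0.793, 0.61, 0.0], [0.61, 0.793, -0.0], [-0.0, -0.0, -1.0]]
force: [-2.2, 0.2, 6.7]
width: 0.0115
```

Call:
carry_out(motion=[[[0, 0, 0, 1, 0], [0, 0, 0, 0, 0]]])

```text
time: 11.6
ee_pos: [0.5006, -0.2113, 0.0847]
orientation: [[-0.793, 0.61, 0.0], [0.61, 0.793, -0.0], [-0.0, -0.0, -1.0]]
force: [-1.9, 0.1, 8.0]
width: 0.0115
```

Call:
carry_out(motion=[[[0, 0, 0, 0.8, 0], [0, 0, 0, 0, 0]]])

```text
time: 11.85
ee_pos: [0.5006, -0.2113, 0.0846]
orientation: [[-0.793, 0.61, 0.0], [0.61, 0.793, -0.001], [-0.001, -0.001, -1.0]]
force: [-3.0, 0.4, 13.0]
width: 0.0114
```

Call:
carry_out(motion=[[[0, 0, 0, 0.8, 0], [0, 0, 0, 0, 0]]])

```text
time: 12.1
ee_pos: [0.5007, -0.2113, 0.0845]
orientation: [[-0.793, 0.61, 0.0], [0.61, 0.793, -0.001], [-0.001, -0.001, -1.0]]
force: [-6.0, 1.4, 20.4]
width: 0.0115
```

Call:
carry_out(motion=[[[0, 0, 0, 0, 0], [0, 0, 0, 0, 0], [0, 0, 0, 0, 0], [0, 0, 0, 0, 0]]])

```text
time: 12.6
ee_pos: [0.5007, -0.2113, 0.0845]
orientation: [[-0.793, 0.61, 0.0], [0.61, 0.793, -0.001], [-0.001, -0.001, -1.0]]
force: [-6.0, 1.3, 20.1]
width: 0.0111
```

Run:
```python
from h import *
c=cam('side');e=arm.observe()['ee_pos'];u,v=proj(c,e)[0].astype(int)
P=cloud(c).reshape(-1,3);k=c['frame'].reshape(-1,3).min(1)>110
r=np.hypot(P[:,0]-.5006,P[:,1]+.2113); W=P[k&(r<.03)&(r>.022)&(P[:,2]>.073)&(P[:,2]<.085)]
print('wheel top z',np.median(W[:,2]),len(W),arm.observe()['force'],arm.observe()['wrist_torque'])
cv2.imwrite('pics/k.png',cv2.resize(c['frame'][v-30:v+45,u-45:u+45,::-1],(720,600),interpolation=cv2.INTER_CUBIC))
```

```text
wheel top z 0.07723111017688998 73 [-5.45556297  1.15882679 20.07734521] [ 0.34767077  1.22388089 -0.03292244]
```

View pics/k.png

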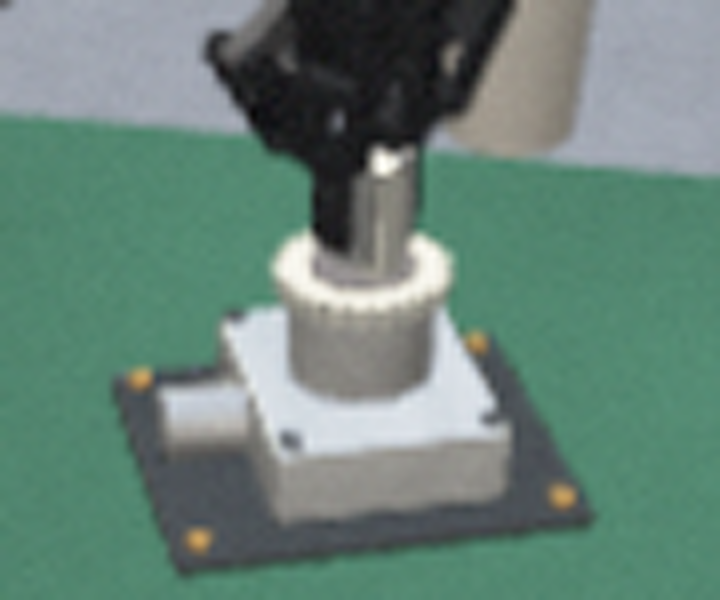

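The wheel sits flush on the hub at (363,280) with no gap. Its top measures 0.077 m against 0.078 m expected, and the push is steady at 20 N, so I'm handing in while still holding it.

```bash
python3 -c "
from bench import arm
print(arm.close_job())"
```

```text
the job is handed in; nothing more can be done
None
```

The large white gear is fitted fully home on the grey drive unit's hub. I handed the job in with the gripper still holding it and pressing down.

I took it from the rack by its tang and turned it about 2° to line up with the slot. It went in freely, and I pressed until it stopped hard at TCP z = 0.0845 m, at about 12.6 s on the clock.

- **Home and flush:** The last picture shows no gap between wheel and hub. The wheel top measured 0.077 m, against 0.078 m expected.
- **Holding force:** The upward reaction was steady at about 20 N for the last half second. There was also a side load of about 6 N. The grip width stayed at about 11 mm.
- **Where checks disagreed:** The network marks for the tang and hub were up to about 10 mm off, so I used depth and image fits instead. Two in-hand position estimates differed by 1–2 mm, and I settled that with a close-up check before inserting.
- **Not checked:** I took no final picture of the other gears or the things on the bench. No move went to them, and the forces stayed low throughout.

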